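# Eject a moulded test disc and complete the set on the compression plate

### The job

Roll the mould's latch thumbwheel all the way to its stop to swing the latch arm clear, then push the spring ejector slide fully home so that the moulded disc comes out on the landing, and let the slide spring back. Pick the disc up and lay it flat and centred on the free pad of the three-pad compression plate (the one with the paper spot), leaving the latch open and the two discs already there, and everything else on the bench, where they are.

Things in the scene. Friction and masses are not known exactly. Their poses are not given: they have to be found in the camera images.
- mould: (lengths in mm throughout) fixed steel mould block, 68 wide (x) by 155 long (y -105 to 50). Origin at bench level; -x faces roughly the robot, z up. A channel along y (floor z=30) holds the disc at about y=32 and opens at the end face y=50 onto the landing. The slotted cover over the channel has its top at z=52 (x -28 to 28, y -105 to 5)
- head_edge (a point): middle of the lower front edge of the white press head, which stands on two rear posts (mould x=83) and overhangs the ejector tab. In the mould frame this point is x=0, y=-77, z=135; the head fills x 0 to 105, y -135 to -20, z 135 to 215. The tab must be reached below it with the tool leaning in from the mould's -x side
- ejector (a joint): ejector slide's travel in m along the mould's +y: 0 at rest, 0.048 at its hard stop (fully home). Spring: about 2.5 N at the start, 6 N at the stop; springs back when let go. While the latch is shut the disc jams against its arm after about 5 mm. Full travel leaves the disc centred on the landing point; it stays there
- tab (a point): point on the pushing face (facing the mould's -y) of the ejector's dark steel upright tab, moving with it; at rest at x=-10, y=-70, z=66 in the mould frame. The tab is 34 wide (mould x -24 to 10), 8 mm thick, and rises from the cover (z=52) to z=78. Push it along the mould's +y. The space on its -y side is free
- latch (a joint): turn of the latch thumbwheel in rad: starts near 0 (shut, its arm hangs across the channel mouth), open at its hard stop 1.3. Grows when the top of the rim is rolled towards the mould's -x (to the robot). Stays where left. Turning takes under 2 N at the rim: a fingertip pressed on it with 4 to 8 N and dragged rolls it, in one or more strokes
- wheel_axis (a point): centre of the thumbwheel (axis along mould y, radius 20 mm, 10 mm thick), at x=0, y=32, z=68 in the mould frame. Only the top of its knurled rim shows: the highest point is 20 above this centre. Beside it, at mould y 51 to 57, hangs the latch arm, 32 long, which swings to the mould's +x as it opens
- wheel_block (a point): centre of the top face of the aluminium block in which the thumbwheel is recessed (mould x -28 to 28, y 14 to 50, top at z=80); the wheel's rim stands 8 proud of this face
- landing (a point): top of the landing tongue, where the underside centre of the ejected disc comes to lie: x=0, y=79, z=30 in the mould frame. The tongue is 26 mm wide, narrower than the disc, so fingers pass down beside it on the mould's -x and +x sides; 8 thick, with a 6 high end lip at y=100 to 105
- disc: the plain dark grey disc held in the mould: diameter 30 mm, height 14 mm, about 25 g, lying flat. Origin at the centre of its underside
- plate: fixed steel compression plate, 90 mm (x) by 245 (y), 12 thick, with three round darker pads (diameter 36, tops at z=16) at y=-66, 0, +66 and an upright pin (10 diameter, to z=57) at y=-110 and +110. Origin on the bench level under its centre
- mark: white paper spot of diameter 24, flat on the free pad's centre; origin at its centre on the pad's top, 16 above the bench. The disc is laid upon it
- disc_b: a disc just like the other, already lying on one pad of the plate; leave it. Origin at the centre of its underside
- disc_c: another such disc on another pad; leave it
- bottle: bystander: white bottle, 56 diameter, 170 tall, origin under its centre
- jar: bystander: glass jar, 44 diameter, 50 tall, origin under its centre
- beaker: bystander: glass beaker, 66 diameter, 85 tall, origin under its centre
- weight: bystander: brass cylinder, 32 diameter, 40 tall, origin under its centre
- brush: bystander: brush 150 long lying on the bench along its x
- wrench: bystander: wrench 140 long lying on the bench along its x

How it is judged:
By the outcome, as a careful person would: the job done as asked, in the order asked, and still so for the second after the job is handed in, with the robot touching nothing.
It also fails if it takes over 70 s, if anything falls off the work surface, if the arm or the gripper's body presses on something with over 40 N, if the wrist force passes 120 N, or if a joint passes its speed limit or range.

### The arm

A 6-joint arm with a two-finger parallel gripper is mounted at the origin on the work surface. World frame = base frame: x ahead of the robot, y to its left, z up, the work surface at z = 0. Lengths are in m, angles in rad, forces in N, time in s.
With the tool pointing down it reaches from about 0.225 to 0.725 m from the base axis. Payload 3.1 kg.
Tool frame: the origin (TCP) lies midway between the tips of the shut fingers; the grasp point (between the pads) lies 19 mm behind it; z points along the fingers, y is the direction in which the jaws open and shut (so a half turn about z gives the same grasp; the last joint's range is limited). The gripper opens to 85 mm and grips with 20 to 120 N. Pads are 22 mm wide; open, the fingers measure 114 mm over their backs; the gripper's body (76 mm by 85 mm) begins 54 mm behind the grasp point. The pads swing forward as they close: fully open they stand 13 mm farther back than shut.
Start: joints at [-1.444, 0.048, 0.099, 1.622, 0, 1.443], TCP at [0.132, -0.508, 0.231] pointing down, gripper open.
Joint ranges: [-2.91, 2.91], [-0.99, 1.94], [-1.21, 1.42], [-2.12, 2.29], [-1.49, 1.47], [-3.14, 3.14]. Speed limits (rad/s): [2.79, 2.79, 3.14, 3.14, 3.14, 3.14].

### API

Orientations are given as a unit quaternion [w, x, y, z].
In Python, from station import ctrl, planner, read_camera, finish_job, find_in, tip_of gives the robot as it stands. The module is installed in compiled form; this text tells all that it offers. Calls block until the motion is done:
- ctrl.move_to(position, orientation): joint-space move of the TCP to a pose.
- ctrl.line_to(position, ori=None, max_speed=0.15): straight line of the TCP; ori=None keeps the orientation; max_speed is the mean speed in m/s.
- ctrl.set_joints(angles): joint-space move.
- ctrl.let_go() and ctrl.grab(): open the fingers fully, or close them until they stop; the grip force is fixed at half the most.
- ctrl.dwell(seconds).
- planner.ik(position, orientation): joint angles nearest the present ones, or None.
- ctrl.read_state(): the state.
- read_camera(name): name is "scene" or "side" or "wrist"; returns a dict with "frame" (480x640x3 uint8, red, green, blue), "fx", "fy", "cx", "cy" (pixels), "D" ([k1, k2, p1, p2, k3] as OpenCV has them; the pictures are not rectified), "extrinsics" (4x4, takes a point from camera to world coordinates); the wrist camera has in their place "hand_eye" (4x4, takes a point from camera to tool coordinates, whose origin is the TCP and whose axes are the flange's). Camera axes: x right, y down, z forward; pixel columns grow to the right and rows downward; lengths in m; the calibration is good to about 2 mm. A picture is of the moment at which its call begins: read the wrist's pose just before it. There is no depth.
A pose or a line that the arm cannot do raises ctrl.Unreachable and nothing moves.
- finish_job(): hands the job in, once; it reports no verdict.
Trained networks look in a picture, given as the dict that the camera call returned (one of the last four; its "shot" number tells which), for a name from the list of things; names that differ only in an ending like _2 or _b are one class to them, and where a whole thing is asked for, a point or a joint stands for the part that bears it (a point fixed in the world has none). Each returns a list of dicts, best first, with "conf" (0 to 1); they miss things now and then, are a little off and sometimes report something else, mostly with a low value. They report only what shows in the picture. A call takes as long as a camera call.
- find_in(label, picture): "location" ([x, y, z] in m, in world coordinates, good to about 4 mm: the middle of the surface that is visible of it).
- tip_of(label, picture): "location" ([x, y, z] in m, in world coordinates, good to about 4 mm: a listed point, or the origin of a listed thing).
The state is a dict: "time": time; "q": joint angles; "qd": joint speeds; "effort": joint torques, N m; "eef_pos": TCP position; "tool_rot": TCP orientation; "force": force on the tool from outside, world axes, zero at the start; "ft_torque": the same for the moment, N m; "finger_gap": finger opening in m.
Only numpy, scipy, OpenCV 4.12 (cv2) and the standard library are available. Lean on these libraries where they do the work, as an engineer would, in place of code of your own. Each camera call takes 0.05 s, during which the arm holds its last target.

## Working session

There is one attempt and no reset: what is moved stays moved. The work goes in short steps, each a Python script; the robot and the scene stay as the last script left them, time stands still between calls to the robot, and variables do not carry over. Pictures are saved under pics/ and viewed, and the job is handed in when it is done.

```bash
mkdir -p pics; ls; python3 - <<'E'
from station import *
import cv2,numpy as np
s=ctrl.read_state();print(s['time'],s['eef_pos'],s['tool_rot'],s['force'],s['finger_gap'])
for n in ['scene','side','wrist']:
    p=read_camera(n);cv2.imwrite(f'pics/{n}0.png',p['frame'][:,:,::-1])
    print(n,p['fx'],p['cx'],p['cy'],np.round(p.get('extrinsics',p.get('hand_eye')),3).tolist())
    if n=='wrist':continue
    for l in ['mould','head_edge','tab','wheel_axis','wheel_block','landing','plate','mark','disc_b','bottle','jar','beaker','weight','brush','wrench']:
        r=tip_of(l,p);print(l,[(np.round(x['location'],3).tolist(),round(x['conf'],2)) for x in r[:3]])
print(ctrl.read_state()['time'])
E
```

```text
pics
0.0 [ 0.13224808 -0.50743352  0.2301166 ] [-1.18095898e-03  9.91893868e-01  1.27063604e-01  5.78438125e-06] [-0.04932605 -0.72890947  0.1330535 ] 0.08539792095553546
scene 440.365790866872 323.8956233075736 230.9534878640584 [[0.976, -0.157, 0.152, 0.454], [-0.219, -0.735, 0.642, -0.46], [0.011, -0.66, -0.751, 0.66], [0.0, 0.0, 0.0, 1.0]]
mould [([0.548, 0.201, 0.004], 0.57)]
head_edge [([0.561, 0.124, 0.138], 0.8)]
tab [([0.552, 0.127, 0.07], 0.79), ([0.539, -0.222, 0.013], 0.6)]
wheel_axis [([0.546, 0.23, 0.07], 0.61)]
wheel_block [([0.547, 0.229, 0.079], 0.84), ([0.703, -0.008, 0.001], 0.61)]
landing [([0.541, 0.28, 0.034], 0.68)]
plate [([0.545, -0.229, 0.0], 0.67)]
mark [([0.458, -0.217, 0.002], 0.35)]
disc_b [([0.545, -0.284, 0.021], 0.78), ([0.536, -0.159, 0.015], 0.72)]
bottle []
jar [([0.557, 0.349, -0.003], 0.71)]
beaker [([0.646, -0.172, 0.001], 0.67)]
weight [([0.702, -0.008, 0.0], 0.88)]
brush [([0.444, 0.156, -0.003], 0.68)]
wrench [([0.455, -0.218, 0.002], 0.85), ([0.541, 0.279, 0.029], 0.43)]
side 507.22862746309625 308.6444534150204 240.79576603070961 [[-0.795, 
[... 270 characters left out ...]
076], 0.89)]
landing [([0.543, 0.28, 0.03], 0.74)]
plate [([0.542, -0.22, -0.0], 0.71)]
mark [([0.543, -0.22, 0.016], 0.51)]
disc_b [([0.534, -0.156, 0.015], 0.53), ([0.551, -0.284, 0.015], 0.51)]
bottle [([0.642, 0.304, 0.002], 0.79), ([0.544, -0.219, 0.0], 0.7)]
jar [([0.639, 0.303, 0.001], 0.72), ([0.556, 0.344, 0.0], 0.71), ([0.559, 0.119, 0.136], 0.69)]
beaker [([0.646, -0.178, 0.0], 0.92), ([0.546, 0.231, 0.069], 0.43)]
weight []
brush [([0.446, 0.16, 0.004], 0.71)]
wrench [([0.453, -0.213, 0.006], 0.57)]
wrist 431.8086184557701 316.86421127881687 240.32454511337198 [[-0.001, -0.953, -0.302, 0.077], [1.0, -0.001, 0.0, -0.001], [-0.001, -0.302, 0.953, -0.144], [0.0, 0.0, 0.0, 1.0]]
1.65
```

View pics/scene0.png

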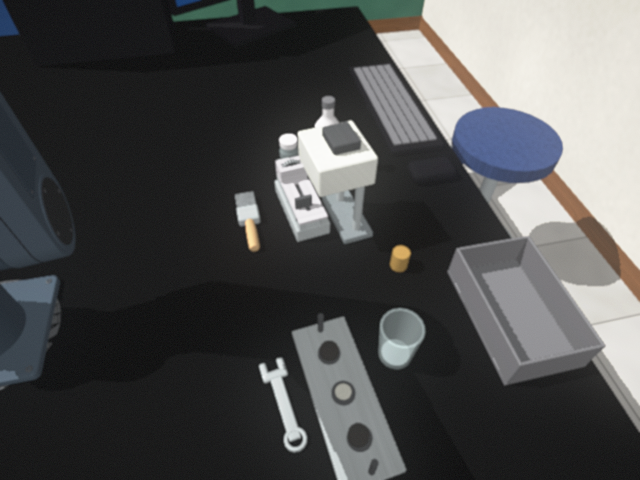

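View pics/side0.png

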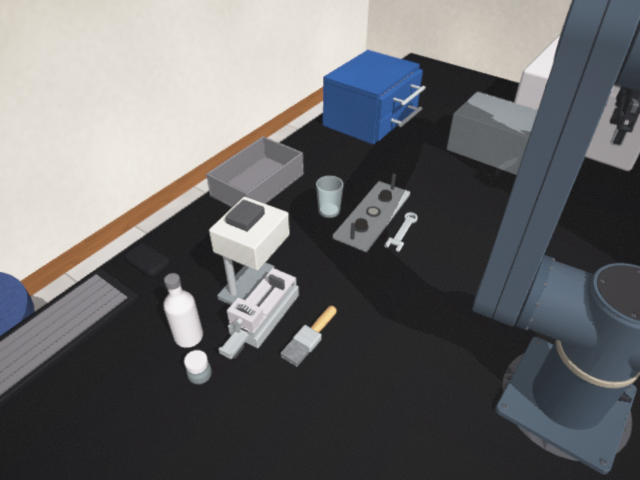

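View pics/wrist0.png

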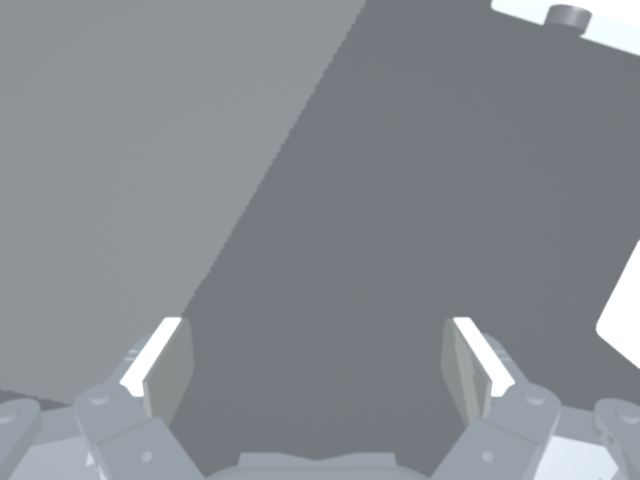

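The scene shows the mould at about (295,200), the plate at about (345,395), the spot at (343,392) and the beaker beside it. Next I'll take wrist close-ups of the plate and then the mould.

```bash
cat > h.py <<'E'
from station import *
import cv2,numpy as np
from scipy.spatial.transform import Rotation as R
def quat(m):
    q=R.from_matrix(m).as_quat();return [q[3],q[0],q[1],q[2]]
def mat(q): return R.from_quat([q[1],q[2],q[3],q[0]]).as_matrix()
def down(yaw): # tool x at world yaw, z down
    x=np.array([np.cos(yaw),np.sin(yaw),0]);z=np.array([0,0,-1.]);return np.c_[x,np.cross(z,x),z]
def shot(name,out):
    s=ctrl.read_state();p=read_camera(name);cv2.imwrite(f'pics/{out}.png',p['frame'][:,:,::-1])
    if name=='wrist':
        T=np.eye(4);T[:3,:3]=mat(s['tool_rot']);T[:3,3]=s['eef_pos'];T=T@np.array(p['hand_eye'])
    else: T=np.array(p['extrinsics'])
    return p,T
def K(p): return np.array([[p['fx'],0,p['cx']],[0,p['fy'],p['cy']],[0,0,1]])
def pix2plane(p,T,uv,z):
    u=cv2.undistortPoints(np.array([[uv]],float),K(p),np.array(p['D'])).ravel()
    d=T[:3,:3]@[u[0],u[1],1];return T[:3,3]+d*(z-T[2,3])/d[2]
def proj(p,T,P):
    Ti=np.linalg.inv(T);rv=cv2.Rodrigues(Ti[:3,:3])[0]
    return cv2.projectPoints(np.array(P,float).reshape(-1,3),rv,Ti[:3,3],K(p),np.array(p['D']))[0].reshape(-1,2)
def st():
    s=ctrl.read_state();return s
E
python3 - <<'E'
from h import *
q=down(np.pi+.1)
def look(p,T,ls):
    for l in ls:
        print(l,[(np.round(x['location'],4).tolist(),round(x['conf'],2)) for x in tip_of(l,p)[:3]])
ctrl.move_to([.53,-.22,.25],quat(q))
p,T=shot('wrist','w1');look(p,T,['plate','mark','disc_b'])
ctrl.move_to([.53,.24,.29],quat(q))
p,T=shot('wrist','w2');look(p,T,['mould','wheel_block','wheel_axis','landing','tab','head_edge','jar'])
s=st();print(s['time'],s['q'],s['force'],s['eef_pos'])
E
```

```text
plate [([0.5452, -0.2229, -0.0001], 0.85)]
mark [([0.545, -0.2191, 0.0184], 0.8)]
disc_b [([0.535, -0.1584, 0.0212], 0.94), ([0.5482, -0.2848, 0.0186], 0.83)]
mould [([0.5531, 0.2005, -0.0005], 0.57)]
wheel_block [([0.5525, 0.23, 0.0811], 0.81)]
wheel_axis [([0.5475, 0.2288, 0.0684], 0.59)]
landing [([0.541, 0.2791, 0.0325], 0.95)]
tab [([0.5495, 0.125, 0.0621], 0.91)]
head_edge [([0.5619, 0.1202, 0.1362], 0.93), ([0.5466, 0.1263, 0.0636], 0.26)]
jar [([0.5569, 0.3515, -0.0035], 0.6)]
5.7333 [ 3.09238723e-01  2.26477550e-01  4.14650388e-01  1.75906071e+00
 -2.25781505e-05  2.09937338e-01] [ 0.18892761  0.43491222 -1.09531332] [0.53015787 0.23960316 0.2899469 ]
```

View pics/w1.png

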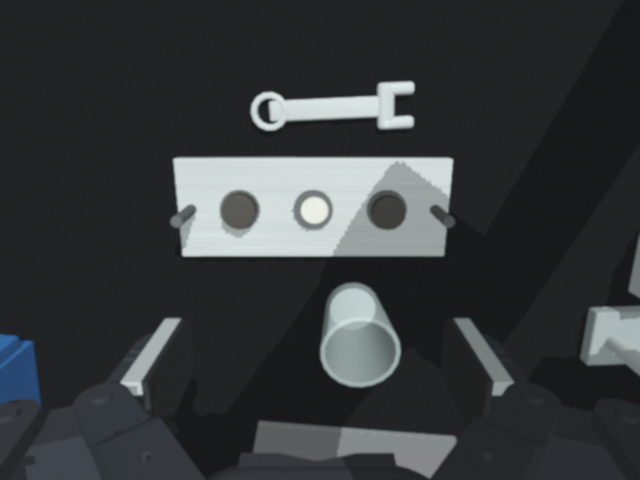

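View pics/w2.png

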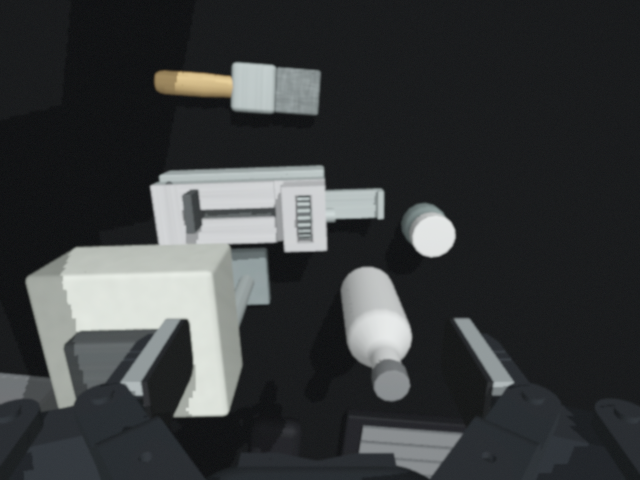

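```bash
python3 - <<'E'
import cv2
a=cv2.imread('pics/w2.png')[150:270,140:400];cv2.imwrite('pics/w2c.png',cv2.resize(a,None,fx=3,fy=3,interpolation=cv2.INTER_CUBIC))
a=cv2.imread('pics/w1.png')[140:270,160:470];cv2.imwrite('pics/w1c.png',cv2.resize(a,None,fx=2.5,fy=2.5,interpolation=cv2.INTER_CUBIC))
E
```

```text
(no output)
```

View pics/w2c.png

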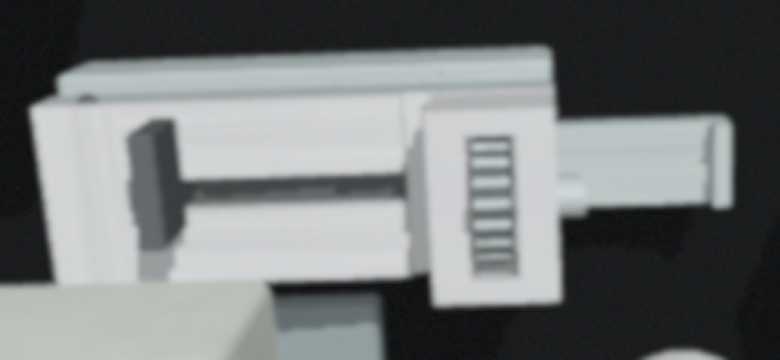

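View pics/w1c.png

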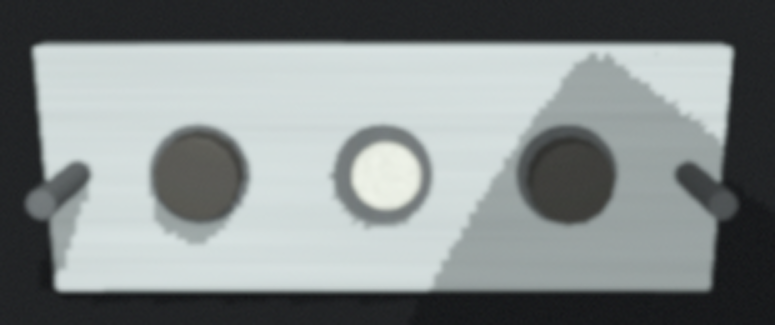

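```bash
python3 - <<'E'
from h import *
from scipy.optimize import least_squares
# reproduce camera (arm still at w2); w1 pose = commanded
p=read_camera('wrist');s=ctrl.read_state()
def TT(q,pos):
    T=np.eye(4);T[:3,:3]=q;T[:3,3]=pos;return T@np.array(p['hand_eye'])
T2=TT(mat(s['tool_rot']),s['eef_pos']);T1=TT(down(np.pi+.1),[.53,-.22,.25])
def fit(T,L,px,x0):
    L=np.array(L)/1000.;px=np.array(px)
    def f(v):
        c,s_=np.cos(v[2]),np.sin(v[2])
        W=np.c_[v[0]+c*L[:,0]-s_*L[:,1],v[1]+s_*L[:,0]+c*L[:,1],L[:,2]]
        return (proj(p,T,W)-px).ravel()
    r=least_squares(f,x0);print(np.round(r.x,4),np.round(r.fun,1));return r.x
m=fit(T2,[[-28,14,80],[-28,50,80],[28,14,80],[28,50,80],[-13,105,36],[13,105,36]],[[281.7,186],[325.3,185],[284,252],[327,250],[384.3,190.3],[383.7,219]],[.55,.2,.11])
c=lambda u,v:[160+u/2.5,140+v/2.5]
fit(T1,[[-45,-122.5,12],[-45,122.5,12],[45,122.5,12],[45,-122.5,12]],[c(33,43),c(733,46),c(712,291),c(57,291)],[.54,-.22,.1])
print(pix2plane(p,T1,c(386,176),.016),pix2plane(p,T1,c(198,176),.030),pix2plane(p,T1,c(569,176),.030))
E
```

```text
[0.5504 0.1999 0.127 ] [ 0.1  0.7 -0.   0.5  1.2 -1.3 -0.3 -0.4 -0.6  1.  -0.5 -0.7]
[ 0.5433 -0.2212  0.0975] [ 0.6  1.2 -0.1  0.4 -0.8 -0.8  0.3 -1.2]
[ 0.54395513 -0.22027981  0.016     ] [ 0.54701105 -0.28526484  0.03      ] [ 0.53429297 -0.15753188  0.03      ]
```

```bash
cat >> h.py <<'E'
MX,MY,MA=.5504,.1995,.125
RM=R.from_euler('z',MA).as_matrix()
def M(x,y,z): return np.array([MX,MY,0])+RM@(np.array([x,y,z])/1000.)
def toM(w): return RM.T@(np.array(w)-[MX,MY,0])*1000
def tool(ax,az): # tool x and z in mould frame -> quat
    ax=np.array(ax,float);az=np.array(az,float);az/=np.linalg.norm(az);ax-=az*(ax@az);ax/=np.linalg.norm(ax)
    return quat(RM@np.c_[ax,np.cross(az,ax),az])
def info(f0=0):
    s=ctrl.read_state();print(round(s['time'],2),np.round(toM(s['eef_pos']),1),np.round(RM.T@s['force']-f0,1));return s
def fM(): return RM.T@np.array(ctrl.read_state()['force'])
E
python3 - <<'E'
from h import *
q=tool([-1,0,0],[0,-.06,-1])
ctrl.grab()
ctrl.move_to(M(10,35,112),q)
info();ctrl.line_to(M(10,35,97),max_speed=.08);f0=fM();s=info()
z=97
while z>82:
    z-=.7;ctrl.line_to(M(10,35,z),max_speed=.05);f=fM()-f0
    if f[2]>4.5:break
info(f0);print(z,f0)
np.save('f0.npy',f0)
shot('side','s1')
E
```

```text
7.3 [ 10.6  35.  113.2] [ 0.6 -0.4  0.8]
7.64 [10.  35.  97.2] [-0.2  0.8 -0.2]
11.39 [10.5 35.  87.4] [ 0.  -0.6  5.3]
86.49999999999996 [-0.15550127  0.7706698  -0.24812238]
```

View pics/s1.png

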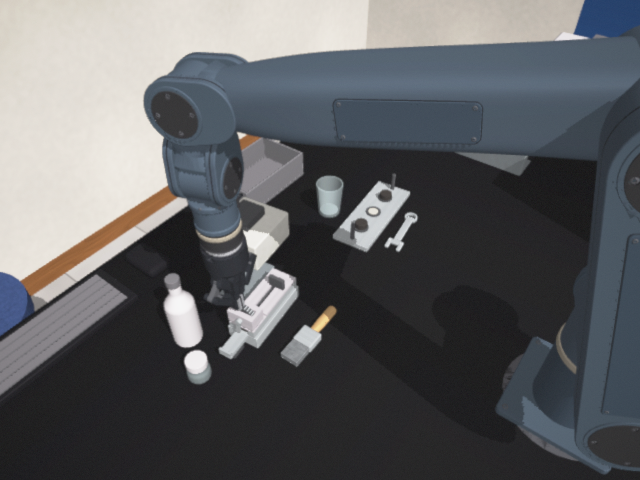

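```bash
python3 - <<'E'
from h import *
f0=np.load('f0.npy')
z=86.5
def drag(x,z):
    while x>-12:
        x-=4.5;ctrl.line_to(M(x,35,z),max_speed=.06);f=fM()-f0;print(round(x,1),round(z,1),np.round(f,1))
        if f[2]<4: z-=.5
        if f[2]>9: z+=.5
    return z
z=drag(10,z)
info(f0)
p,T=shot('side','s2');shot('wrist','w3')
E
```

```text
5.5 86.5 [ 0.7 -0.1  5.9]
1.0 86.5 [ 1.1 -0.9  6.8]
-3.5 86.5 [ 0.5 -0.6  5.9]
-8.0 86.5 [ 0.5 -0.1  5.8]
-12.5 86.5 [ 0.2 -0.7  6. ]
12.69 [-12.9  35.   86.6] [ 0.2 -0.7  6. ]
```

```bash
python3 - <<'E'
import cv2
a=cv2.imread('pics/s2.png')[260:370,190:320];cv2.imwrite('pics/s2c.png',cv2.resize(a,None,fx=5,fy=5,interpolation=cv2.INTER_CUBIC))
E
```

```text
(no output)
```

View pics/s2c.png

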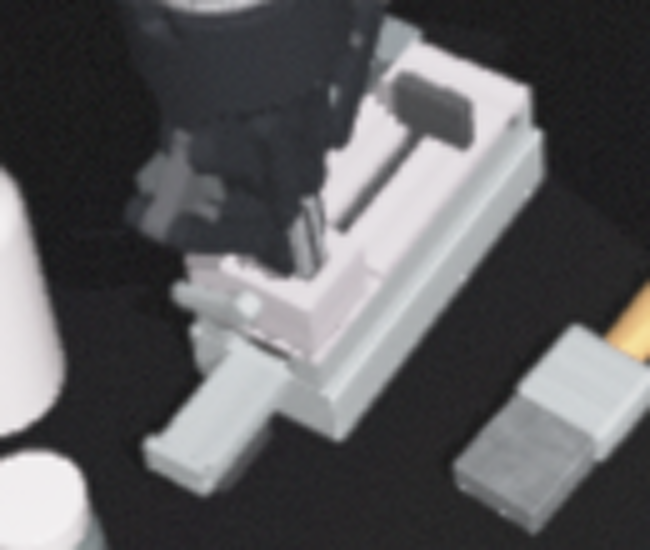

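View pics/w3.png

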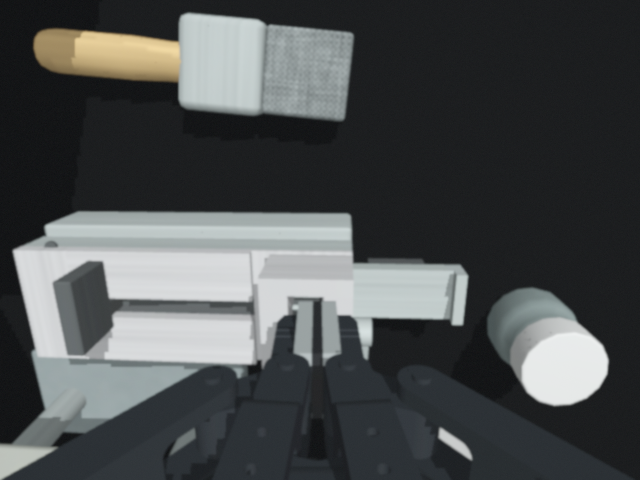

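The latch arm, at (210,300) in the crop, has swung nearly horizontal. I'll do a second stroke to reach the stop.

```bash
python3 - <<'E'
from h import *
f0=np.load('f0.npy')
ctrl.line_to(M(-12.5,35,96),max_speed=.15)
ctrl.line_to(M(10,35,96),max_speed=.15)
ctrl.line_to(M(10,35,88),max_speed=.1)
ctrl.line_to(M(10,35,86.2),max_speed=.03)
info(f0)
x=10;z=86.2;n=0
while x>-12:
    x-=3.5;ctrl.line_to(M(x,35,z),max_speed=.06);f=fM()-f0;print(round(x,1),round(z,1),np.round(f,1))
    if f[2]<5: z-=.5
    if f[2]>9: z+=.5
ctrl.line_to(M(x,35,105),max_speed=.15)
info(f0)
shot('side','s3');shot('wrist','w4')
a=cv2.imread('pics/s3.png')[260:370,190:320];cv2.imwrite('pics/s3c.png',cv2.resize(a,None,fx=5,fy=5,interpolation=cv2.INTER_CUBIC))
E
```

```text
13.84 [10.  35.  87.1] [ 0.5 -0.8  5. ]
6.5 86.2 [ 3.7 -0.6  5.8]
3.0 86.2 [3.3 0.1 6.2]
-0.5 86.2 [ 3.4 -0.   6.5]
-4.0 86.2 [ 3.7 -0.4  6.6]
-7.5 86.2 [ 3.1 -0.3  7. ]
-11.0 86.2 [ 1.5 -1.3  6.1]
-14.5 86.2 [-0.9  0.1  4.6]
15.87 [-14.4  35.  105. ] [-0.1 -0.7  0.3]
```

View pics/s3c.png

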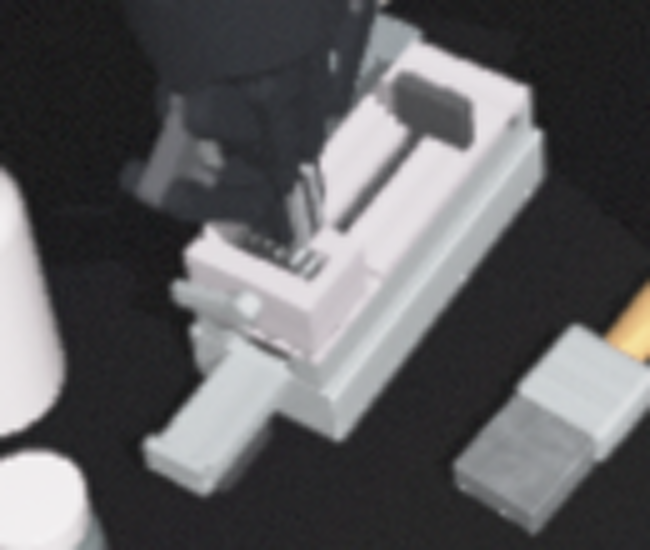

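The second stroke slipped at about 3.5 N tangential, against 0.7 N while rolling, and the arm didn't move further. The latch is at its stop, so the ejector is next.

```bash
python3 - <<'E'
from h import *
q=tool([-1,0,-1],[1,0,-1])
for P in [(-86,-97,144),(-6,-97,64),(-6,-30,64)]:
    print(planner.ik(M(*P),q))
ctrl.line_to(M(-90,10,170),max_speed=.25)
ctrl.move_to(M(-86,-97,144),q)
info()
ctrl.line_to(M(-46,-97,104),max_speed=.15);f0=fM();np.save('f0.npy',f0)
ctrl.line_to(M(-6,-97,64),max_speed=.15)
info(f0)
p,T=shot('side','s4');shot('scene','c4')
a=cv2.imread('pics/s4.png')[180:370,190:360];cv2.imwrite('pics/s4c.png',cv2.resize(a,None,fx=3,fy=3))
E
```

```text
None
[ 0.02323979 -0.58600933 -0.99621971  0.37778104  0.07189313 -0.07207965]
[ 0.21865905 -0.53415862 -0.96724069  0.35451231 -0.06617846  0.06632386]Traceback (most recent call last):
  File "<stdin>", line 6, in <module>
station.Unreachable: the arm cannot take that pose within its joint ranges
```

```bash
python3 - <<'E'
from h import *
info()
for a in (35,40,45):
    t=np.radians(a);q=tool([-np.cos(t),0,-np.sin(t)],[np.sin(t),0,-np.cos(t)])
    for y in (-97,-160):
      print(a,y,[(x,z) for x in (-70,-50,-40,-30,-20,-6) for z in (64,80,100,120) if planner.ik(M(x,y,z),q) is not None])
E
```

```text
16.52 [-89.5  10.1 169.5] [ 0.4 -0.6  0.1]
35 -97 [(-70, 64), (-70, 80), (-70, 100), (-70, 120), (-50, 64), (-50, 80), (-50, 100), (-50, 120), (-40, 64), (-40, 80), (-40, 100), (-40, 120), (-30, 64), (-30, 80), (-30, 100), (-30, 120), (-20, 64), (-20, 80), (-20, 100), (-20, 120), (-6, 64), (-6, 80), (-6, 100), (-6, 120)]
35 -160 [(-70, 64), (-70, 80), (-70, 100), (-70, 120), (-50, 64), (-50, 80), (-50, 100), (-50, 120), (-40, 64), (-40, 80), (-40, 100), (-40, 120), (-30, 64), (-30, 80), (-30, 100), (-30, 120), (-20, 64), (-20, 80), (-20, 100), (-20, 120), (-6, 64), (-6, 80), (-6, 100), (-6, 120)]
40 -97 [(-70, 64), (-70, 80), (-70, 100), (-70, 120), (-50, 64), (-50, 80), (-50, 100), (-50, 120), (-40, 64), (-40, 80), (-40, 100), (-40, 120), (-30, 64), (-30, 80), (-30, 100), (-30, 120), (-20, 64), (-20, 80), (-20, 100), (-20, 120), (-6, 64), (-6, 80), (-6, 100), (-6, 120)]
40 -160 [(-70, 64), (-70, 80), (-70, 100), (-70, 120), (-50, 64), (-50, 80), (-50, 100), (-50, 120), (-40, 64), (-40, 80), (-40, 100), (-40, 120), (-30, 64), (-30, 80), (-30, 100), (-30, 120), (-20, 64), (-20, 80), (-20, 100), (-20, 120), (-6, 64), (-6, 80), (-6, 100), (-6, 120)]
45 -97 [(-70, 64), (-70, 80), (-70, 100), (-70, 120), (-50, 64), (-50, 80), (-50, 100), (-50, 120), (-40, 64), (-40, 80), (-40, 100), (-40, 120), (-30, 64), (-30, 80), (-30, 100), (-30, 120), (-20, 64), (-20, 80), (-20, 100), (-20, 120), (-6, 64), (-6, 80), (-6, 100), (-6, 120)]
45 -160 [(-70, 64), (-70, 80), (-70, 100), (-70, 120), (-50, 64), (-50, 80), (-50, 100), (-50, 120), (-40, 64), (-40, 80), (-40, 100), (-40, 120), (-30, 64), (-30, 80), (-30, 100), (-30, 120), (-20, 64), (-20, 80), (-20, 100), (-20, 120), (-6, 64), (-6, 80), (-6, 100), (-6, 120)]
```

```bash
python3 - <<'E'
from h import *
q=tool([-1,0,-1],[1,0,-1])
ctrl.move_to(M(-66,-97,120),q)
f0=fM();np.save('f0.npy',f0)
ctrl.line_to(M(-8,-97,64),max_speed=.15)
info(f0)
shot('side','s4');shot('scene','c4')
a=cv2.imread('pics/s4.png')[180:370,190:360];b=cv2.imread('pics/c4.png')[100:290,220:390]
cv2.imwrite('pics/s4c.png',cv2.resize(np.hstack([a,b]),None,fx=2.3,fy=2.3))
E
```

```text
18.18 [ -7.3 -96.6  64.8] [ 0.1 -0.4  0.2]
```

View pics/s4c.png

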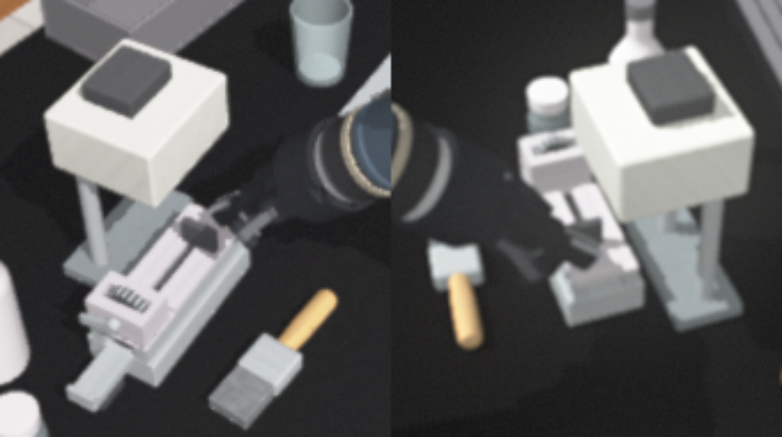

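The fingers are behind the tab, on its -y side at about (200,230), and clear of the head. I'll push now.

```bash
python3 - <<'E'
from h import *
f0=np.load('f0.npy')
y=-97;L=[]
while y<-22:
    y+= 5 if y<-50 else (2 if y<-42 else 1)
    ctrl.line_to(M(-8,y,64),max_speed=.06)
    f=fM()-f0;L.append((y,np.round(f,1).tolist(),round(toM(ctrl.read_state()['eef_pos'])[1],1)))
    if -f[1]>14 or np.linalg.norm(f)>20 : break
for l in L:print(l)
s=info(f0)
shot('side','s5')
a=cv2.imread('pics/s5.png')[180:370,190:360];cv2.imwrite('pics/s5c.png',cv2.resize(a,None,fx=3,fy=3))
E
```

```text
(-92, [0.2, -1.1, -0.6], np.float64(-91.6))
(-87, [1.2, 0.1, -1.4], np.float64(-86.6))
(-82, [-1.1, -3.3, -0.5], np.float64(-82.3))
(-77, [-1.3, -3.1, 0.5], np.float64(-77.3))
(-72, [-1.4, -3.7, -0.4], np.float64(-72.1))
(-67, [-2.4, -4.0, 1.1], np.float64(-67.1))
(-62, [-2.6, -4.4, 0.5], np.float64(-62.1))
(-57, [-3.4, -4.3, 0.8], np.float64(-57.2))
(-52, [-2.1, -5.7, 0.4], np.float64(-52.3))
(-47, [-2.9, -5.6, 1.1], np.float64(-47.4))
(-45, [-3.6, -4.6, 0.1], np.float64(-45.7))
(-43, [-3.0, -5.8, 1.2], np.float64(-43.9))
(-41, [-3.4, -7.7, 1.1], np.float64(-41.9))
(-40, [-4.1, -5.9, 1.1], np.float64(-41.0))
(-39, [-3.9, -5.9, 1.5], np.float64(-40.1))
(-38, [-3.7, -6.1, 1.6], np.float64(-39.1))
(-37, [-5.1, -6.9, 1.0], np.float64(-38.1))
(-36, [-4.6, -6.7, 2.1], np.float64(-37.4))
(-35, [-5.9, -9.6, 2.7], np.float64(-37.4))
(-34, [-6.8, -11.2, 4.6], np.float64(-37.3))
(-33, [-8.1, -13.1, 3.9], np.float64(-37.2))
(-32, [-9.4, -14.3, 5.2], np.float64(-37.2))
23.77 [ -8.  -37.2  64. ] [ -9.4 -14.3   5.2]
```

View pics/s5c.png

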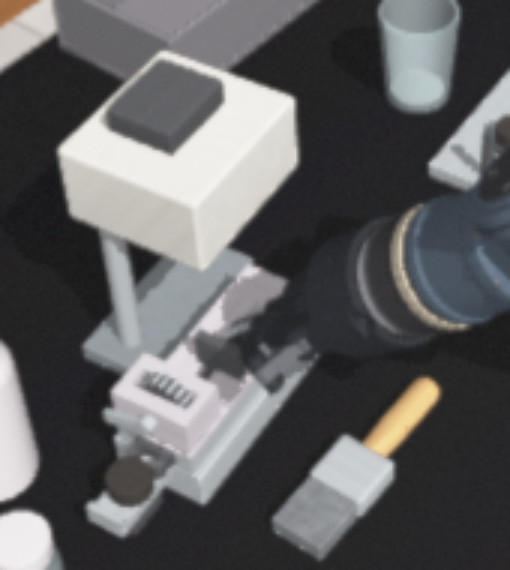

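The slide stopped dead at its hard stop: the tool's y stayed at -37.4 while the force rose to 14 N. The disc is out on the landing, at (130,480) in the crop. I'll retract and look at it.

```bash
python3 - <<'E'
from h import *
f0=np.load('f0.npy')
ctrl.line_to(M(-8,-97,64),max_speed=.12)
info(f0)
ctrl.line_to(M(-66,-97,120),max_speed=.25)
q=tool([0,1,0],[0,0,-1])
ctrl.line_to(M(-90,10,170),ori=tool([-1,0,0],[.3,0,-1]),max_speed=.25)
ctrl.let_go()
ctrl.move_to(M(0,95,170),q)
s=info()
p,T=shot('wrist','w5')
for l in ['disc','landing','tab','latch']:print(l,[(np.round(toM(x['location']),1).tolist(),round(x['conf'],2)) for x in tip_of(l,p)[:3]])
np.save('T5.npy',T)
E
```

```text
24.52 [ -8.  -96.1  63.9] [-0.3 -0.6 -0.6]
27.93 [-1.000e-01  9.490e+01  1.701e+02] [ 0.5 -0.2  0.7]
disc [([-1.6, 78.7, 27.2], 0.8)]
landing []
tab [([-8.4, -71.2, 60.0], 0.7)]Traceback (most recent call last):
  File "<stdin>", line 12, in <module>
ValueError: it knows: beaker, bottle, brush, disc, head_edge, jar, landing, mark, mould, plate, tab, weight, wheel_axis, wheel_block, wrench
```

View pics/w5.png

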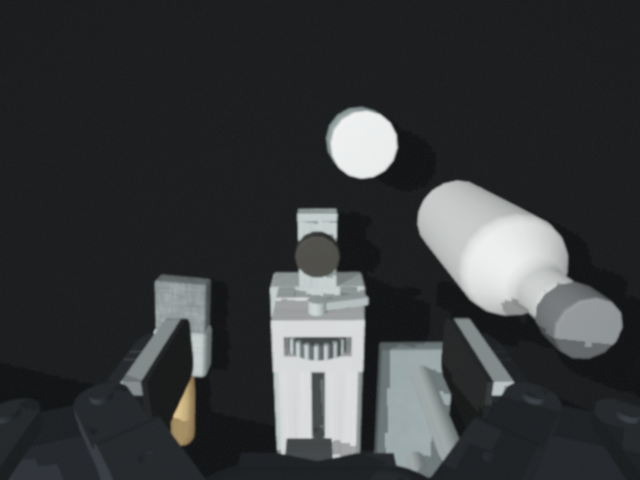

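```bash
python3 - <<'E'
from h import *
p,T=shot('wrist','w6')
c=toM(pix2plane(p,T,(318,255),.044));print(c)
g=cv2.cvtColor(p['frame'],cv2.COLOR_RGB2HSV)
f0=fM()
x,y=c[0],c[1]
ctrl.line_to(M(x,y,75),max_speed=.2)
ctrl.line_to(M(x,y,31),max_speed=.1);info(f0)
ctrl.grab();s=info(f0);print(s['finger_gap'])
ctrl.line_to(M(x,y,50),max_speed=.08);s=info(f0);print(s['finger_gap'])
np.save('g.npy',[x,y])
shot('side','s6');shot('wrist','w7')
a=cv2.imread('pics/s6.png')[250:400,140:300];cv2.imwrite('pics/s6c.png',cv2.resize(a,None,fx=4,fy=4))
E
```

```text
[ 0.39245417 77.07022033 44.        ]
29.4 [ 0.4 77.2 31.2] [-0.1 -0.7 -0.9]
29.98 [ 1.1 77.2 31.9] [ 1.1 -0.4  3.4]
0.027425769694773363
30.37 [ 1.1 77.3 51. ] [-0.2 -0.4 -0.8]
0.027607990702154764
```

View pics/s6c.png

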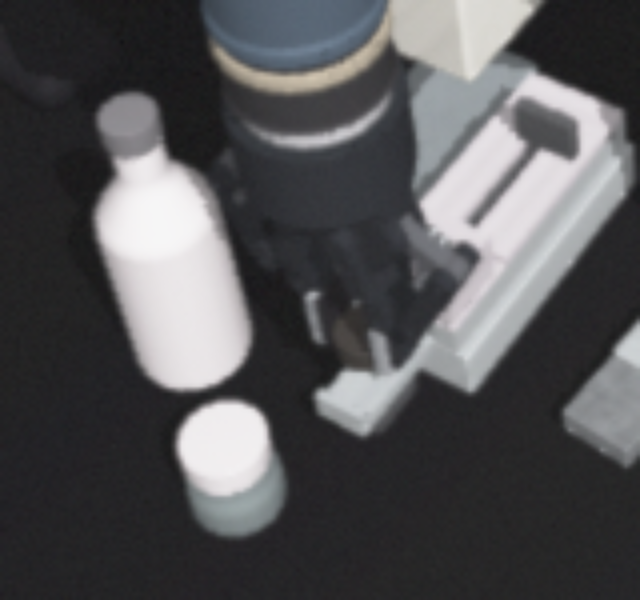

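View pics/w7.png

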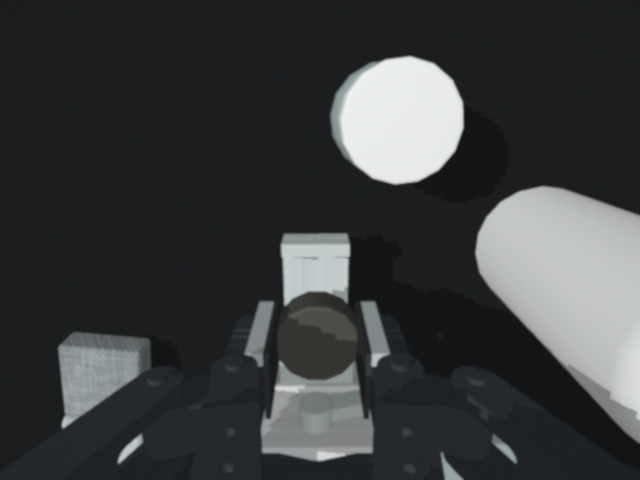

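```bash
python3 - <<'E'
from h import *
p,T=shot('wrist','w8')
im=p['frame'][:,:,::-1].copy()
s=ctrl.read_state();w=toM(s['eef_pos']);print(w)
t=np.linspace(0,2*np.pi,60)
for zz,col in ((49.,(0,255,0)),(63.,(0,0,255))):
    P=[M(w[0]+15*np.cos(a),w[1]+15*np.sin(a),zz) for a in t]
    for u in proj(p,T,P): cv2.circle(im,tuple(int(round(v)) for v in u),0,col,-1)
a=im[270:400,220:420];cv2.imwrite('pics/w8c.png',cv2.resize(a,None,fx=4,fy=4,interpolation=cv2.INTER_NEAREST))
a=cv2.imread('pics/w5.png')[200:300,260:380];cv2.imwrite('pics/w5c.png',cv2.resize(a,None,fx=5,fy=5,interpolation=cv2.INTER_CUBIC))
E
```

```text
[4.45427223e-02 7.69785824e+01 4.95604741e+01]
```

View pics/w8c.png

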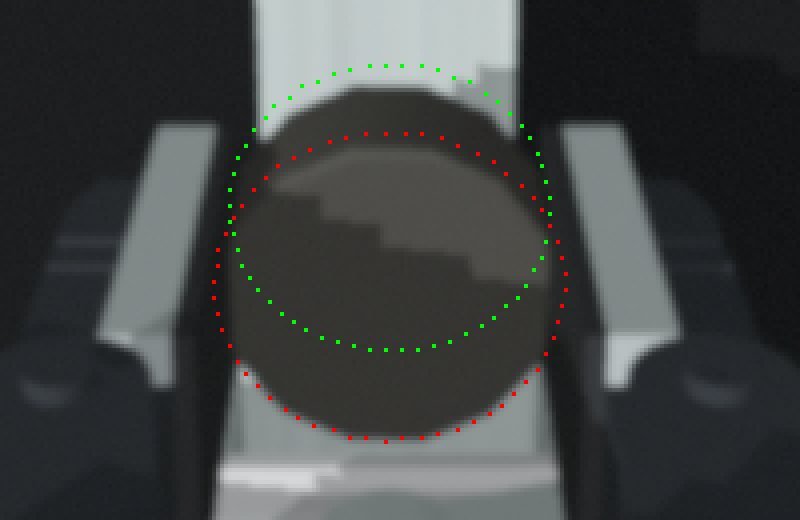

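View pics/w5c.png

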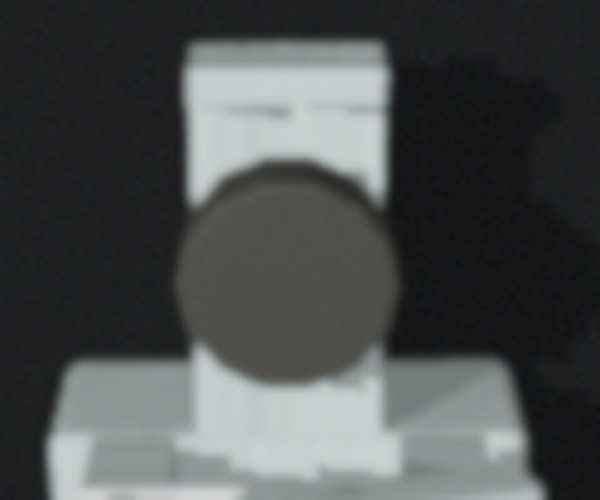

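The disc is held flat: the predicted and seen outlines agree to a few pixels. I'll carry it over the press head to the plate and re-measure the spot before lowering.

```bash
python3 - <<'E'
from h import *
s=ctrl.read_state();e=s['eef_pos']
ctrl.line_to([e[0],e[1],.30],max_speed=.25)
q=quat(down(.0975+np.pi/2))
m=np.array([.5438,-.2205])
ctrl.move_to([m[0],m[1],.30],q)
ctrl.line_to([m[0],m[1],.12],max_speed=.2)
p,T=shot('wrist','w9')
im=p['frame'][:,:,::-1].copy()
print([(np.round(x['location'],4).tolist(),round(x['conf'],2)) for x in tip_of('mark',p)[:3]],[(np.round(x['location'],4).tolist(),round(x['conf'],2)) for x in tip_of('disc',p)[:3]])
t=np.linspace(0,2*np.pi,80)
for r,z,col in ((.018,.016,(0,0,255)),(.012,.016,(0,255,0))):
    for u in proj(p,T,[[m[0]+r*np.cos(a),m[1]+r*np.sin(a),z] for a in t]): cv2.circle(im,tuple(int(round(v)) for v in u),0,col,-1)
cv2.imwrite('pics/w9o.png',im)
s=ctrl.read_state();print(s['time'],s['eef_pos'],s['finger_gap'],s['force'])
E
```

```text
[([0.5439, -0.2194, 0.02], 0.67), ([0.6434, -0.1712, 0.0041], 0.62)] [([0.5474, -0.2173, 0.1214], 0.77), ([0.5358, -0.1563, 0.0156], 0.58)]
34.675 [ 0.5450094  -0.22112641  0.12210297] 0.027143819476245383 [ 0.1562575  -0.15218307 -0.21047218]
```

View pics/w9o.png

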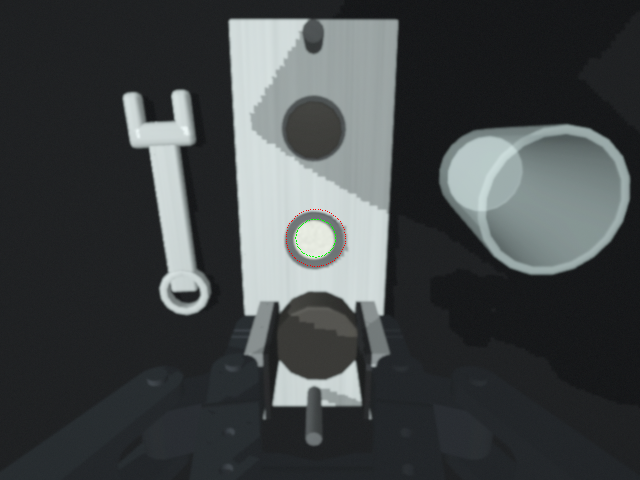

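The spot at (315,239) matches the prediction to within a pixel. I'll lower the disc onto it.

```bash
python3 - <<'E'
from h import *
m=[.5438,-.2205]
f0=fM()
ctrl.line_to([*m,.03],max_speed=.12);ctrl.line_to([*m,.0195],max_speed=.04)
z=.0195;f0=(f0+fM())/2
while z>.0155:
    z-=.0006;ctrl.line_to([*m,z],max_speed=.03);f=fM()-f0;print(round(z,4),np.round(f,1))
    if f[2]>3.5:break
s=ctrl.read_state();print(s['time'],s['eef_pos'])
ctrl.let_go()
ctrl.line_to([*m,.06],max_speed=.15)
d=down(.0975+np.pi/2)
ctrl.line_to([m[0]-.004,m[1]+.03,.2],max_speed=.25)
p,T=shot('wrist','w10')
im=p['frame'][:,:,::-1].copy()
print([(np.round(x['location'],4).tolist(),round(x['conf'],2)) for x in tip_of('disc',p)[:3]])
t=np.linspace(0,2*np.pi,80)
for r,z,col in ((.018,.016,(0,0,255)),(.015,.030,(0,255,0))):
    for u in proj(p,T,[[m[0]+r*np.cos(a),m[1]+r*np.sin(a),z] for a in t]): cv2.circle(im,tuple(int(round(v)) for v in u),0,col,-1)
cv2.imwrite('pics/w10o.png',cv2.resize(im[80:330,180:460],None,fx=2.8,fy=2.4,interpolation=cv2.INTER_NEAREST))
shot('scene','c10');shot('side','s10')
print(ctrl.read_state()['time'])
E
```

```text
0.0189 [-0.6  0.4 -0.7]
0.0183 [ 0.5 -0.2 -0.3]
0.0177 [-0.3  0.1  0.2]
0.0171 [-0.8  1.5  4.6]
36.9833 [ 0.5439958  -0.22058439  0.0179228 ]
[([0.5471, -0.219, 0.0176], 0.78), ([0.5365, -0.1553, 0.0162], 0.74)]
38.9417
```

View pics/w10o.png

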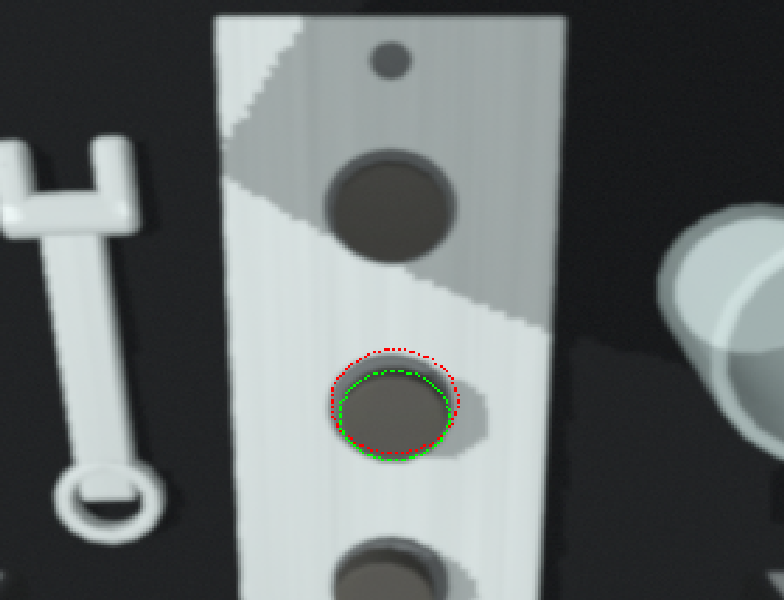

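View pics/s10.png

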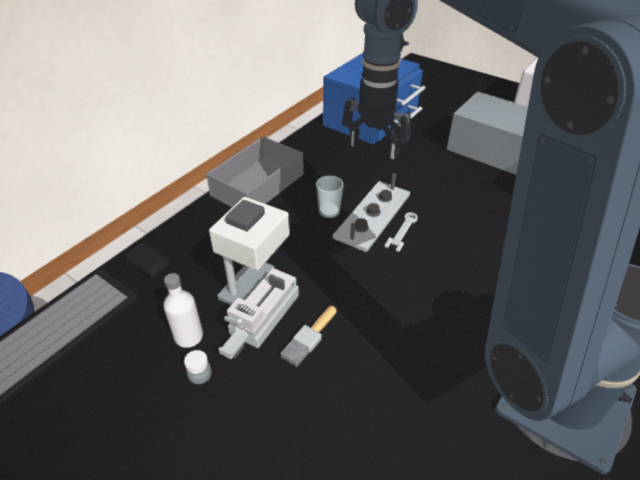

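```bash
python3 - <<'E'
import cv2,numpy as np
a=cv2.imread('pics/s10.png');b=cv2.imread('pics/s3.png')
cv2.imwrite('pics/s10c.png',cv2.resize(np.hstack([a[260:370,190:320],b[260:370,190:320]]),None,fx=3,fy=3))
E
```

```text
(no output)
```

View pics/s10c.png

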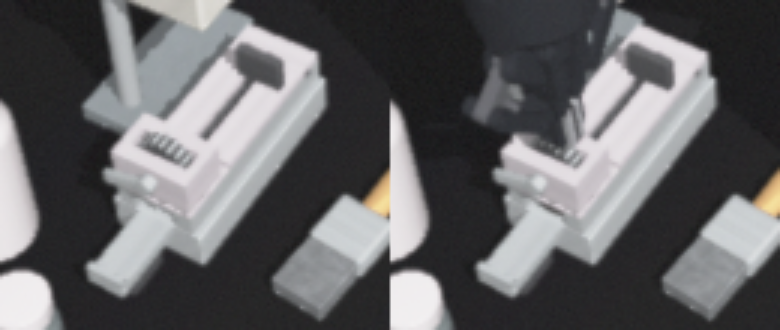

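The latch is still open, the slide is back at rest, the landing is empty and the disc is on its pad. I'm handing in.

```bash
python3 -c "
from station import *
finish_job();print(ctrl.read_state()['time'])"
```

```text
the job is handed in; nothing more can be done
the job is handed in; nothing more can be done
```

The job is done and handed in at about 39 s of the 70 s allowed; `finish_job` gives no verdict.

- **Latch:** I rolled the thumbwheel to its stop in two strokes. On the second the finger slipped at about 3.5 N and the arm moved no further. The last picture shows the arm still open.
- **Ejector:** I pushed the slide to its hard stop, about 47.5 mm of travel, where the tool stopped moving as the force rose to 14 N. It sprang back when released; the network put the tab within about 2 mm of rest in x and y, though 6 mm low in height.
- **Disc:** I picked it off the landing and laid it on the paper spot, stopping at about 4.6 N of contact. The outline check in the last wrist picture shows it flat and centred to about 1 mm.
- **Everything else:** The two other discs and the other things I could see looked undisturbed. I did not look at the last scene-camera picture, so the brass weight was not checked at the end.

Two readings disagreed a little. The disc network put the disc about 3 mm off in x, within its stated 4 mm error. The finger gap while holding it read 27.5 mm rather than 30 mm.

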